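# Load the inspection tray with the turned parts, not the tooling

## Robot

A 7-joint arm with a two-finger parallel gripper is mounted at the origin on a cart in front of the work surface, level with it; the furniture and walls round the work are solid. World frame = base frame: x ahead of the robot, y to its left, z up, the work surface at z = 0. Lengths are in m, angles in rad, forces in N, time in s.
With the tool pointing down it reaches from about 0.425 to 0.925 m from the base axis. Payload 6.8 kg.
Tool frame: the origin (TCP) lies at the very end of the fingers, on their centre line; the grasp point (between the pads) lies 19 mm behind it (ctrl.grip_depth is the distance from the TCP to the grasp point, in m); z points along the fingers, y is the line along which they close (so a half turn about z gives the same grasp; the last joint's range is limited). The gripper opens to 88 mm and grips with 3 to 60 N. Pads are 20 mm wide; open, the fingers measure 115 mm over their backs; the gripper's body (75 mm by 178 mm) begins 61 mm behind the grasp point.
Start: joints at [-1.215, 0.477, 0.022, 1.555, -0.011, 1.109, -0.083], TCP at [0.302, 0.604, 0.223] pointing down, gripper open.
Joint ranges: [-2.96, 2.96], [-0.34, 2.1], [-1.41, 1.46], [0.24, 2.44], [-1.37, 4.51], [0.17, 1.92], [-2.96, 2.96]. Speed limits (rad/s): [2.39, 2.39, 3.14, 3.14, 3.14, 3.14, 3.14].

## Interface

Orientations are given as a unit quaternion [w, x, y, z].
In Python, from plant import ctrl gives the robot as it stands.
- The arm moves only by the shell command python3 -m handwheel 'ROWS'. ROWS is text: rows parted by semicolons, each of 5 numbers parted by spaces: the closure, from 0 (fully open) to 1 (shut), then the shift along the world's x, y, z in mm, then the turn about the world's z in degrees. In form: jaw dx dy dz roll; .... A call has 1 to 8 rows; each row shifts and turns the commanded pose from where the row before left it; what a row does not reach is not made up. A row lasts 1/8 s, in which the tool goes at most 62.5 mm and 10.7 degrees, less where a joint would pass 70% of its speed; a pose out of reach is approached as far as the arm can. A call with a gripper value outside its range is refused whole. The fingers move at their own pace and stop on an object; the grip force is fixed at half the most. Time passes only in rows, so rows that do not move let the fingers close. It gives the time, the measured TCP pose, the force, the opening and the grip force at its end, in the units of the state.
- ctrl.get_state(): the state, without advancing time (a new reading comes with each control period).
- ctrl.read_camera(name): name is "scene" or "top"; returns a dict with "frame" (480x640x3 uint8, red, green, blue), "vertical_fov" (degrees; the focal length in pixels is half the picture's height over the tangent of half this angle, whatever the lens; pixels are square), "cx", "cy" (the principal point, pixels), "R" (3x3) and "t" (3): a world point X has camera coordinates R X + t. Camera axes: x right, y down, z forward; pixel columns grow to the right and rows downward; lengths in m; the calibration is good to about 2 mm. A picture is of the moment at which its call begins. There is no depth.
- ctrl.hand_in(): hands the job in; it is judged then, once.
The state is a dict: "time_s": time; "joints": joint angles; "joint_vel": joint speeds; "joint_efforts": joint torques, N m; "tool_pos": TCP position; "orientation": TCP orientation; "force": force on the tool from outside, world axes, zero at the start; "moment": the same for the moment, N m; "opening": opening from 0.0 (shut) to 1.0 (fully open); "grip_force": force on a finger pad.
Only numpy, scipy, OpenCV 4.12 (cv2) and the standard library are available. Lean on these libraries where they do the work, as an engineer would, in place of code of your own. Each camera call takes 0.05 s, during which the arm holds its last target. There are 200 camera calls.

## Task

The four turned parts of this order go to inspection in the grey tray: gather the stepped shaft, the tapered shaft, the bronze bush and the flange from the bench and set each in the nest made for it. Each shaft lies down in both vees, between the end stops of the nest that suits its length (either way round); bush and flange stand flat on the floor of the round recess of their size. The collet chuck and the collet nut look like work pieces but belong to the machine: leave them where they lie.

Things in the scene. Friction and masses are not known exactly. Their poses are not given: they have to be found in the camera images.
- stepped_mid (a point): Middle of the stepped shaft, on its axis: a bright turned steel shaft, 133 mm long, 31 mm thick at its middle, stepped down to about 20 mm and 16 mm at the ends. It lies on the table, its axis 15 mm up. y along the shaft. About 0.26 kg; it rolls if pushed. Grasp it across its middle. Seated in its vees the point is about 34 mm over the nest's underside.
- taper_mid (a point): Middle of the tapered shaft, on its axis: a bright turned steel shaft, 106 mm long, 38 mm thick near its middle, one end a long taper to 25 mm, the other narrowing to 22 mm. It lies on the table, its axis 19 mm up. y along the shaft. About 0.38 kg; it rolls if pushed. Grasp it across its middle. Seated in its vees the point is about 39 mm over the nest's underside.
- bush: Flanged bronze bush, pale yellow, 40 mm tall, standing on its flange of 39 mm diameter; the body above is 29 mm across at the top and bears like a slight cone. Origin: centre of the underside, z up. 0.14 kg. Grasp it round the body, fingertips 12 mm or more over its underside.
- flange: Round steel flange lying flat: disc of 66 mm diameter, 12 mm thick, with four small holes, and on it a bored hub of 33 mm diameter that rises to 26 mm. Origin: centre of the underside, z up. About 0.44 kg. Grasp it across the hub, fingertips 14 mm or more over its underside.
- collet_chuck: Look-alike, not to be moved: ground collet chuck with chromed nut, a thick steel cylinder lying on its side, 107 mm long, 47 mm diameter. Origin: under its middle, on the table; y along it.
- collet_nut: Look-alike, not to be moved: dark slotted collet nut lying flat, a ring of 41 mm diameter, 19 mm high. Origin: centre of the underside.
- nest_long: Vee nest, end stops 149 mm apart inside, uprights 104. On the 92x160x8 mm plate stand two grey vee uprights, 60 wide, 12 thick, 42 high; 90 degree vees, mouth 48 wide, bottom 18 over the underside; stops 37 high. Plate free between the uprights for fingers astride the shaft. Origin: middle of underside (3 mm over the table), y along the vee line. Fixed in the grey tray (264x196 mm, rim 14 high).
- nest_short: Vee nest, end stops 124 mm apart inside, uprights 72. On the 92x160x8 mm plate stand two grey vee uprights, 60 wide, 12 thick, 42 high; 90 degree vees, mouth 48 wide, bottom 18 over the underside; stops 37 high. Plate free between the uprights for fingers astride the shaft. Origin: middle of underside (3 mm over the table), y along the vee line. Fixed in the grey tray (264x196 mm, rim 14 high).
- nest_bush: Nest for the bush: grey plastic block 92 x 92 x 16 mm with the smaller round recess, 56 mm diameter, 6 mm deep (its floor 10 mm over the underside). Origin: middle of the underside, which is 3 mm over the table; z up. It is fixed in the grey tray beside the other round nest (95 mm apart; which is nearer varies) and against the ends of the vee nests.
- nest_flange: Nest for the flange: grey plastic block 92 x 92 x 16 mm with the larger round recess, 82 mm diameter, 6 mm deep (its floor 10 mm over the underside). Origin: middle of the underside, which is 3 mm over the table; z up. It is fixed in the grey tray beside the other round nest (95 mm apart; which is nearer varies) and against the ends of the vee nests.
There are look-alikes about, which are no part of the job. Leave any green or purple look-alike of the bush alone.

How it is judged:
At the end, for the whole second after the job is handed in: each shaft down in both vees of its own nest (middle within 8 mm across, 13 mm along, 7 degrees); bush and flange flat on their own recess floor (12 mm, 3 degrees); all four at rest; collet chuck and collet nut within 30 mm of their starts (x of stepped_mid in the frame of nest_long between -0.008 and 0.008 m and y of stepped_mid in the frame of nest_long between -0.013 and 0.013 m and z of stepped_mid in the frame of nest_long below 0.039 m and angle between the y axis of stepped_mid and the y axis of nest_long, either way round below 0.12 rad and x of taper_mid in the frame of nest_short between -0.008 and 0.008 m and y of taper_mid in the frame of nest_short between -0.013 and 0.013 m and z of taper_mid in the frame of nest_short below 0.044 m and angle between the y axis of taper_mid and the y axis of nest_short, either way round below 0.12 rad and horizontal distance between bush and nest_bush below 0.012 m and z of bush in the frame of nest_bush below 0.013 m and angle between each of bush, flange's own z axis and vertical below 0.06 rad and horizontal distance between flange and nest_flange below 0.012 m and z of flange in the frame of nest_flange below 0.013 m and linear speed of each of shaft_stepped, shaft_taper, bush, flange below 0.02 m/s and distance of each of collet_chuck, collet_nut from where it was at the start of the episode below 0.03 m); the robot touches nothing.
It fails at once if the collet chuck is lifted (height (world z) of collet_chuck above 0.06 m).
It fails at once if the collet nut is lifted (height (world z) of collet_nut above 0.03 m).
It also fails if it takes over 112 s, if anything falls off the work surface, if the arm or the gripper's body presses on something with over 40 N, if the wrist force passes 120 N, or if a joint passes its speed limit or range.

## Working session

There is one attempt and no reset: what is moved stays moved. The work goes in short steps, Python scripts to look and compute and a shell command to move; the robot and the scene stay as the last step left them, time stands still between calls to the robot, and variables do not carry over. Pictures are saved under pics/ and viewed, at most 15 in all, crops included, and the job is handed in when it is done.

```bash
ls; mkdir -p pics; cat > h.py <<'E'
import numpy as np, cv2
from plant import ctrl
def cam(n):
    c=ctrl.read_camera(n); c['R']=np.array(c['R']);c['t']=np.array(c['t']);c['f']=240/np.tan(np.radians(c['vertical_fov'])/2);return c
def ray(c,u,v,z):
    d=c['R'].T@np.array([(u-c['cx'])/c['f'],(v-c['cy'])/c['f'],1]);o=-c['R'].T@c['t'];return o+d*(z-o[2])/d[2]
def proj(c,X):
    p=c['R']@np.array(X)+c['t'];return np.round([c['f']*p[0]/p[2]+c['cx'],c['f']*p[1]/p[2]+c['cy']],1)
def save(c,n): cv2.imwrite('pics/'+n+'.png',c['frame'][:,:,::-1])
E
python3 - <<'E'
from h import *
for n in('top','scene'):
    c=cam(n);save(c,n+'0');print(n,-c['R'].T@c['t'],c['R'].round(2).tolist(),c['f'])
print(ctrl.get_state())
E
```

```text
pics
top [ 0.22405947 -0.03129135  1.46400248] [[-0.01, -1.0, -0.01], [-0.98, 0.01, -0.19], [0.19, 0.01, -0.98]] 523.6734168520652
scene [-0.27252671 -0.65983948  0.87685323] [[0.64, -0.77, -0.0], [-0.49, -0.4, -0.78], [0.59, 0.5, -0.63]] 564.288552188761
{'time_s': 0.1, 'joints': array([-1.21509184,  0.47775265,  0.02233538,  1.55633355, -0.0114835 ,
        1.10928398, -0.08310165]), 'joint_vel': array([-0.00041374, -0.00163685, -0.00039162, -0.00273393, -0.00226381,
       -0.0003669 ,  0.00092586]), 'joint_efforts': array([ 3.42549109e-03, -5.84092498e+01,  1.53934669e+00, -2.73310769e+01,
       -5.42785053e-02,  1.30974335e-02,  4.64584991e-05]), 'tool_pos': array([0.30173441, 0.60320665, 0.22176323]), 'orientation': array([-1.24627158e-04,  2.29813415e-01,  9.73234357e-01, -8.15208308e-04]), 'force': array([0.43682585, 0.97889422, 0.00679887]), 'moment': array([ 0.00744731,  0.00037926, -0.0379003 ]), 'grip_force': 0.0, 'opening': 0.9971428152507735}
```

View pics/top0.png

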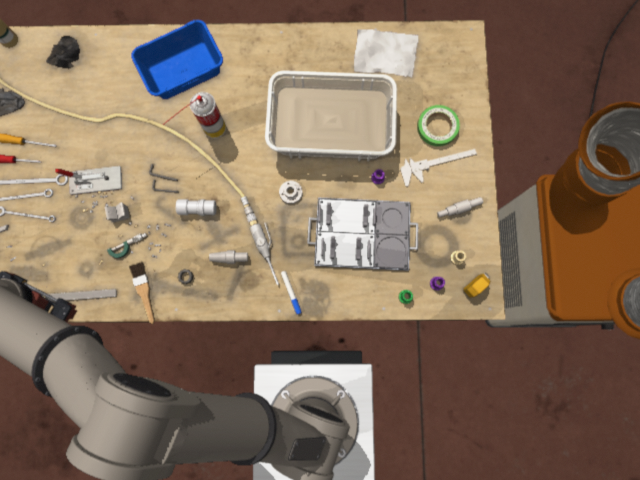

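View pics/scene0.png

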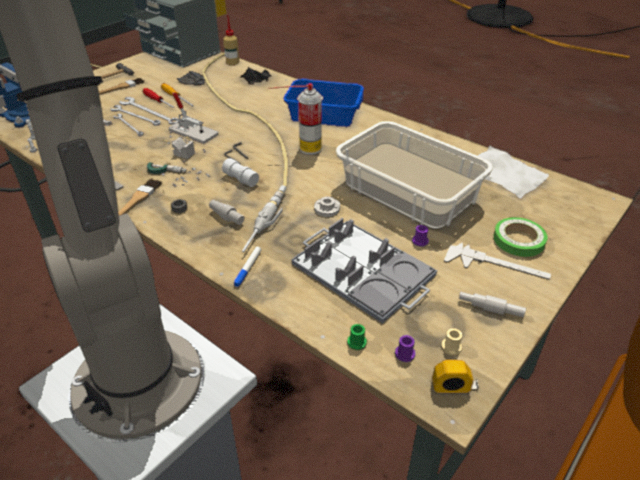

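Top view candidates:
- **Stepped shaft:** (460,208).
- **Tapered shaft:** (229,258). The collet chuck at (196,208) could be mistaken for it.
- **Bush:** pale one at (459,257). The purple ones at (438,283) and (378,177) and the green one at (406,297) are look-alikes.
- **Flange:** (290,191). The collet nut at (186,277) could be mistaken for it.
- **Tray:** around (360,235).

I'll check these choices in one close crop.

```bash
python3 - <<'E'
from h import *
c=cam('top');f=c['frame'][165:310,170:490]
cv2.imwrite('pics/crop1.png',cv2.resize(f,None,fx=2.5,fy=2.5,interpolation=cv2.INTER_CUBIC)[:,:,::-1])
c=cam('scene');f=c['frame'][150:400,190:540]
cv2.imwrite('pics/crop2.png',cv2.resize(f,None,fx=2.25,fy=2.25,interpolation=cv2.INTER_CUBIC)[:,:,::-1])
E
```

```text
(no output)
```

View pics/crop1.png

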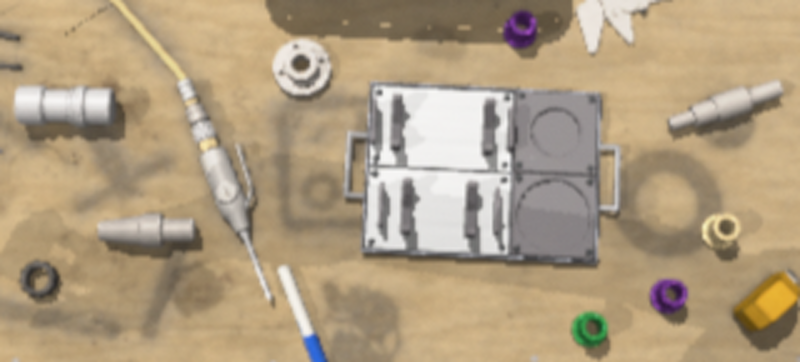

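View pics/crop2.png

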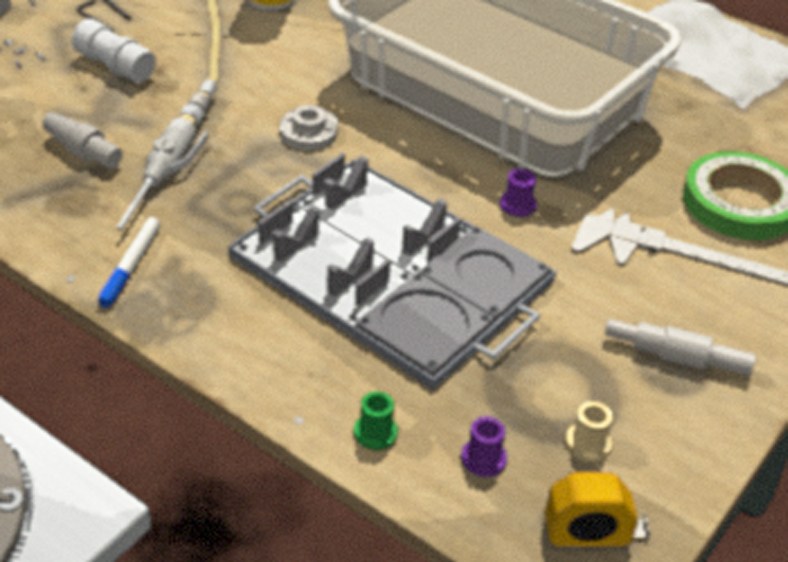

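```bash
python3 - <<'E'
from h import *
c=cam('top');s=cam('scene')
P=lambda x,y,z:ray(c,170+x/2.5,165+y/2.5,z)
k=[P(*q,.014) for q in((370,83),(602,92),(598,264),(362,255))]
print('tray',np.round(k,4).tolist(),[np.linalg.norm(k[i]-k[i-1]).round(4) for i in range(4)],'centre',np.mean(k,0).round(4))
print('edge dir deg',[np.degrees(np.arctan2(*(k[j]-k[i])[[1,0]])).round(1) for i,j in((1,0),(2,3),(3,0),(2,1))])
b=P(556,131,.019);f=P(553,217,.019);print('recess',b,f,np.linalg.norm(b-f))
S=lambda x,y,z:ray(s,190+x/2.25,150+y/2.25,z)
print('recess scene',S(485,267,.019),S(411,306,.019))
def blob(cm,box,z,nm,mask):
    x0,y0,x1,y1=box;hsv=cv2.cvtColor(cm['frame'],cv2.COLOR_RGB2HSV)[y0:y1,x0:x1]
    m=mask(hsv).astype(np.uint8);n,l,st,ce=cv2.connectedComponentsWithStats(m);i=1+np.argmax(st[1:,4])
    pts=np.argwhere(l==i)[:,::-1]+[x0,y0]
    W=np.array([ray(cm,u,v,z)[:2] for u,v in pts],np.float32);r=cv2.minAreaRect(W)
    bp=cv2.boxPoints(r);e=[bp[1]-bp[0],bp[2]-bp[1]];e=max(e,key=np.linalg.norm)
    print(nm,st[i,4],'rect',np.round(r[0],4),'size',np.round(r[1],4),'ang',np.degrees(np.arctan2(e[1],e[0])).round(1),'mean',W.mean(0).round(4),pts.min(0),pts.max(0))
gr=lambda h:h[:,:,1]<62
blob(c,(430,190,490,225),.015,'stepped',gr); blob(c,(203,243,254,272),.019,'taper',gr)
blob(c,(270,172,306,210),.012,'flange',gr)
ye=lambda h:(h[:,:,2]>190)&(h[:,:,0]>18)&(h[:,:,0]<40)
blob(c,(445,243,472,270),.02,'bush',ye)
blob(s,(305,190,345,222),.012,'flange s',gr); blob(s,(455,285,530,325),.015,'stepped s',gr);blob(s,(205,195,246,228),.019,'taper s',gr)
# circles by hand: flange hub top, bush top
print('hub top c',P(301,64,.026),'s',S(309,119,.026)); print('bush top',P(727,226,.04),'s',S(595,413,.04))
E
```

```text
tray [[0.6135, -0.0181, 0.014], [0.6001, -0.2824, 0.014], [0.4031, -0.27, 0.014], [0.4154, -0.0077, 0.014]] [np.float64(0.1983), np.float64(0.2646), np.float64(0.1974), np.float64(0.2625)] centre [ 0.508  -0.1446  0.014 ]
edge dir deg [np.float64(87.1), np.float64(87.3), np.float64(-3.0), np.float64(-3.6)]
recess [ 0.55393893 -0.22784346  0.019     ] [ 0.45563574 -0.22117858  0.019     ] 0.09852886919810676
recess scene [ 0.55541478 -0.22567048  0.019     ] [ 0.46468543 -0.20105566  0.019     ]
stepped 439 rect [ 0.5823 -0.421 ] size [0.0363 0.1376] ang -71.8 mean [ 0.5838 -0.4211] [437 197] [482 216]
taper 420 rect [0.4465 0.2347] size [0.1071 0.0367] ang 89.5 mean [0.4457 0.2333] [209 250] [247 263]
flange 447 rect [0.6313 0.0604] size [0.0752 0.0663] ang 15.8 mean [0.6326 0.0614] [279 180] [302 208]
bush 94 rect [ 0.444  -0.4065] size [0.0289 0.0434] ang -84.7 mean [ 0.4448 -0.4068] [451 250] [466 261]
flange s 438 rect [0.6305 0.06  ] size [0.0852 0.0673] ang 21.3 mean [0.6295 0.0591] [314 196] [340 217]
stepped s 852 rect [ 0.576  -0.4212] size [0.0628 0.1336] ang -71.0 mean [ 0.5835 -0.4211] [459 292] [525 318]
taper s 465 rect [0.4466 0.2344] size [0.1308 0.0488] ang 76.5 mean [0.4452 0.2332] [209 200] [243 225]
hub top c [0.63337751 0.06016103 0.026     ] s [0.62792331 0.05548562 0.026     ]
bush top [ 0.44057654 -0.40842183  0.04      ] s [ 0.44165664 -0.40674716  0.04      ]
```

Everything in the crops fits the descriptions. The tray measures 264 x 197 mm, and the long nest and bush recess are on its far side. Both views agree on the two shafts. I'll start with the tapered shaft at (0.446, 0.234), closing along x.

```bash
python3 -m handwheel '0 18 -46 -6 -8;0 18 -46 -6 -8;0 18 -46 -6 -8;0 18 -46 -6 -8;0 18 -46 -6 -8;0 18 -46 -6 -8;0 18 -46 -6 -8;0 18 -46 -6 -8'
cat >> h.py <<'E'
def st():
    s=ctrl.get_state();w,x,y,z=s['orientation'];print('t',round(s['time_s'],2),'pos',s['tool_pos'].round(4),'yaw',np.degrees(np.arctan2(w*w-x*x+y*y-z*z,2*(x*y-w*z))).round(1),'F',s['force'].round(1),'open',round(s['opening'],3),'grip',round(s['grip_force'],1))
E
python3 - <<'E'
from h import *
st();c=cam('top');s=cam('scene')
for z in(.08,.12):print('bin rim',z,ray(c,290,156,z).round(3),ray(c,269,148,z).round(3),'scene front-left rim',ray(s,345,165,z).round(3))
E
```

```text
time_s: 1.3
tool_pos: [0.4465, 0.2343, 0.1748]
orientation: [-0.0, 0.712, 0.702, 0.0]
force: [0.7, -0.6, 0.2]
opening: 0.999
grip_force: 0.0
t 1.3 pos [0.4465 0.2343 0.1748] yaw -0.8 F [ 0.7 -0.6  0.2] open 0.999 grip 0.0
bin rim 0.08 [0.717 0.058 0.08 ] [0.741 0.117 0.08 ] scene front-left rim [0.729 0.079 0.08 ]
bin rim 0.12 [0.703 0.056 0.12 ] [0.727 0.112 0.12 ] scene front-left rim [0.678 0.041 0.12 ]
```

```bash
python3 -m handwheel '0 0 0 -50 0;0 0 0 -50 0;0 0 0 -45 0;0 0 0 -22 0;0 0 0 0 0'; python3 - <<'E'
from h import *
st();c=cam('scene');cv2.imwrite('pics/t1.png',cv2.resize(c['frame'][130:280,120:360],None,fx=2.5,fy=2.5)[:,:,::-1])
E
```

```text
time_s: 2.02
tool_pos: [0.4447, 0.2358, 0.0063]
orientation: [-0.0, 0.71, 0.704, -0.002]
force: [-1.2, -0.2, 0.8]
opening: 0.999
grip_force: 0.0
t 2.02 pos [0.4447 0.2358 0.0063] yaw -0.5 F [-1.2 -0.2  0.8] open 0.999 grip 0.0
```

View pics/t1.png

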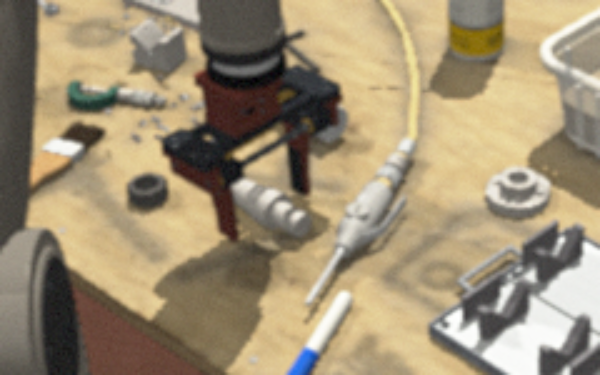

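The fingers straddle the shaft around its middle, at about (250,195) in the crop. Next I close and lift.

```bash
python3 -m handwheel '1 0 0 0 0;1 0 0 0 0;1 0 0 0 0;1 0 0 0 0;1 0 0 0 0;1 0 0 0 0;1 0 0 30 0;1 0 0 40 0'; python3 -c "
from h import *
st()"
```

```text
time_s: 3.08
tool_pos: [0.4448, 0.2348, 0.0772]
orientation: [-0.0, 0.711, 0.704, -0.002]
force: [0.5, 1.0, -3.7]
opening: 0.414
grip_force: 30.0
t 3.08 pos [0.4448 0.2348 0.0772] yaw -0.6 F [ 0.5  1.  -3.7] open 0.414 grip 30.0
```

```bash
python3 -m handwheel '1 2 -40 20 0;1 2 -50 20 0;1 3 -50 10 -0.6;1 3 -50 0 -0.6;1 3 -50 0 -0.6;1 3 -50 0 -0.6;1 2 -41 0 0;1 0 0 0 0'; python3 - <<'E'
from h import *
st();c=cam('scene');s=c
cv2.imwrite('pics/t2.png',cv2.resize(c['frame'][150:330,260:460],None,fx=3,fy=3)[:,:,::-1])
E
```

```text
time_s: 4.08
tool_pos: [0.4631, -0.0989, 0.1274]
orientation: [0.0, 0.727, 0.686, -0.001]
force: [-0.1, 0.5, -3.6]
opening: 0.418
grip_force: 30.0
t 4.08 pos [ 0.4631 -0.0989  0.1274] yaw -3.3 F [-0.1  0.5 -3.6] open 0.418 grip 30.0
```

View pics/t2.png

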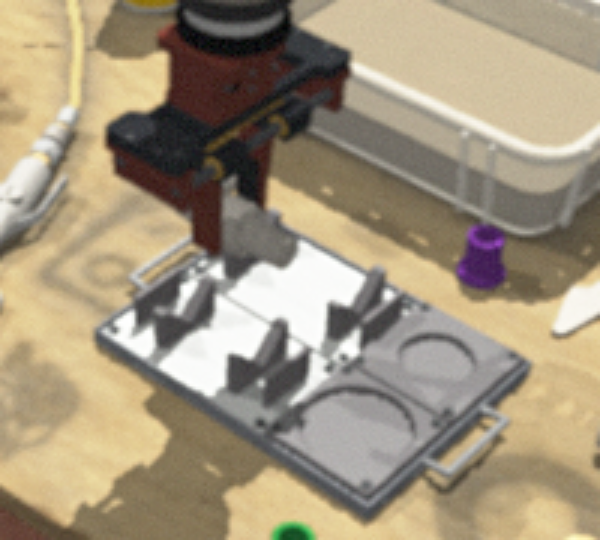

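```bash
python3 - <<'E'
from h import *
s=cam('scene');S=lambda x,y,z:ray(s,260+x/3,150+y/3,z)
print(S(220,323,.045),S(220,327,.04)); print([proj(s,(.463+a*.9986+b*.0523,-.0962-a*.0523+b*.9986,.045)) *3-[780,450] for a in(-.03,.03) for b in(-.036,.036)])
E
```

```text
[ 0.45892598 -0.09760091  0.045     ] [ 0.45988914 -0.09694626  0.04      ]
[array([231.9, 363. ]), array([158.1, 317.1]), array([285.9, 321.6]), array([212.4, 278.1])]
```

```bash
python3 -m handwheel '1 -1 2 -40 0;1 0 0 -30 0;1 0 0 -15 0;1 0 0 -8 0;1 0 0 -3 0;1 0 0 0 0'; python3 -c "
from h import *
st()"
```

```text
time_s: 4.92
tool_pos: [0.4648, -0.093, 0.0326]
orientation: [0.001, 0.725, 0.689, 0.001]
force: [3.6, 2.1, -1.4]
opening: 0.419
grip_force: 30.0
t 4.92 pos [ 0.4648 -0.093   0.0326] yaw -2.9 F [ 3.6  2.1 -1.4] open 0.419 grip 30.0
```

```bash
python3 -m handwheel '1 1 -2 -2 0;0.4 0 0 0 0;0.4 0 0 0 0;0.4 0 0 0 0;0.4 0 0 0 0'; python3 - <<'E'
from h import *
st()
E
python3 -m handwheel '0.4 0 0 20 0;0.4 0 0 40 0;0.4 0 0 50 0;0.4 20 40 20 10.5;0.4 20 40 10 10.5'; python3 - <<'E'
from h import *
st();c=cam('scene');cv2.imwrite('pics/t3.png',cv2.resize(c['frame'][170:330,270:450],None,fx=3,fy=3)[:,:,::-1])
E
```

```text
time_s: 5.55
tool_pos: [0.4637, -0.0955, 0.0296]
orientation: [-0.0, 0.725, 0.688, -0.0]
force: [-0.5, 0.5, 0.2]
opening: 0.598
grip_force: 0.0
t 5.55 pos [ 0.4637 -0.0955  0.0296] yaw -3.0 F [-0.5  0.5  0.2] open 0.598 grip 0.0
time_s: 6.18
tool_pos: [0.505, -0.0147, 0.1714]
orientation: [0.001, 0.586, 0.81, 0.001]
force: [0.3, 0.6, -0.8]
opening: 0.599
grip_force: 0.0
t 6.17 pos [ 0.505  -0.0147  0.1714] yaw 18.3 F [ 0.3  0.6 -0.8] open 0.599 grip 0.0
```

View pics/t3.png

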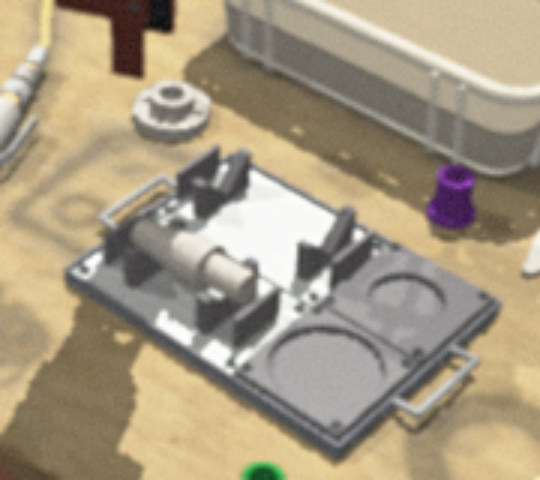

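The tapered shaft lies in both vees of the short nest, running from (135,235) to (247,283) in the crop. I'll check its position along the vee from above later. Next is the flange.

```bash
python3 -m handwheel '0.3 18 10.5 0 10.3;0.3 18 10.5 0 10.3;0.3 18 10.5 0 10.3;0.3 18 10.5 0 10.3;0.3 18 10.5 0 10.3;0.3 18 10.5 0 10.3;0.3 18 11 -20 10;0.3 0 0 -30 0'; python3 - <<'E'
from h import *
st();c=cam('top')
P=lambda u,v,z:ray(c,u,v,z)
cv2.imwrite('pics/t4.png',cv2.resize(c['frame'][170:290,260:420],None,fx=5,fy=5,interpolation=cv2.INTER_CUBIC)[:,:,::-1])
E
```

```text
time_s: 7.22
tool_pos: [0.6316, 0.0597, 0.1194]
orientation: [0.001, 0.0, 1.0, 0.001]
force: [-0.1, -0.3, -0.8]
opening: 0.7
grip_force: 0.0
t 7.22 pos [0.6316 0.0597 0.1194] yaw 90.0 F [-0.1 -0.3 -0.8] open 0.7 grip 0.0
```

View pics/t4.png

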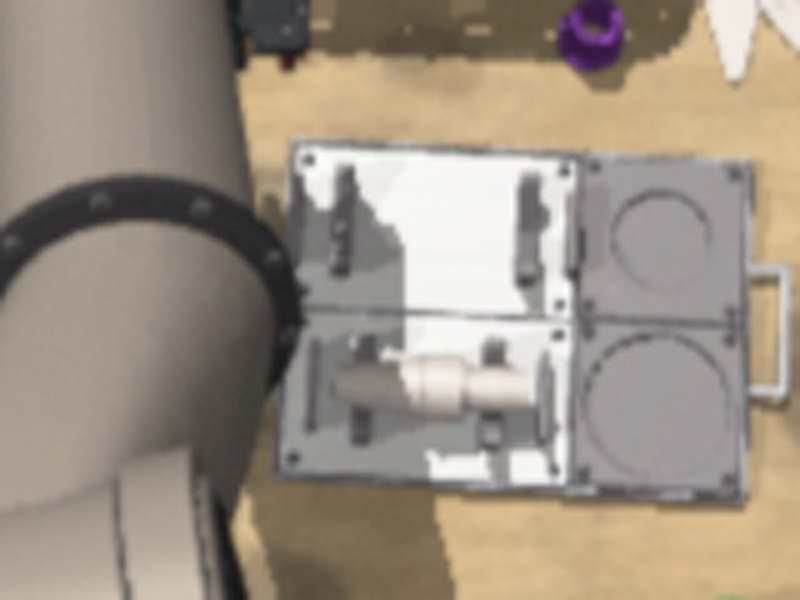

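The tapered shaft is about 3 mm off centre between its stops (ends at columns 335 and 533, stops at 312 and 545), which is well within tolerance. The recess centres are confirmed. Now I descend on the flange hub.

```bash
python3 -m handwheel '0.3 0 0 -40 0;0.3 0 0 -35 0;0.3 0 0 -20 0;0.3 0 0 -6 0;0.3 0 0 0 0'; python3 -m handwheel '1 0 0 0 0;1 0 0 0 0;1 0 0 0 0;1 0 0 0 0;1 0 0 0 0;1 0 0 0 0'; python3 -m handwheel '1 0 0 20 0;1 0 0 40 0;1 0 0 30 0;1 0 0 0 0'
```

```text
time_s: 7.9
tool_pos: [0.6304, 0.0586, 0.0192]
orientation: [0.0, 0.002, 1.0, -0.0]
force: [-0.3, -0.6, 0.2]
opening: 0.703
grip_force: 0.0
time_s: 8.65
tool_pos: [0.6305, 0.06, 0.0193]
orientation: [0.001, 0.001, 1.0, 0.001]
force: [-1.6, 3.9, 5.1]
opening: 0.363
grip_force: 30.0
time_s: 9.15
tool_pos: [0.6315, 0.0579, 0.1113]
orientation: [0.002, 0.002, 1.0, -0.0]
force: [-0.1, 0.1, -5.3]
opening: 0.364
grip_force: 30.0
```

```bash
python3 -m handwheel '1 -25 -40 0 0;1 -25 -40 0 0;1 -25 -40 0 0;1 -25 -40 0 0;1 -25 -40 0 0;1 -25 -40 0 0;1 -25 -40 0 0;1 0 0 0 0'; python3 - <<'E'
from h import *
st();c=cam('scene');cv2.imwrite('pics/t5.png',cv2.resize(c['frame'][170:330,290:470],None,fx=3,fy=3)[:,:,::-1])
E
```

```text
time_s: 10.15
tool_pos: [0.4505, -0.2251, 0.1073]
orientation: [-0.002, 0.005, 1.0, -0.0]
force: [0.1, 0.2, -4.8]
opening: 0.366
grip_force: 30.0
t 10.15 pos [ 0.4505 -0.2251  0.1073] yaw 89.4 F [ 0.1  0.2 -4.8] open 0.366 grip 30.0
```

View pics/t5.png

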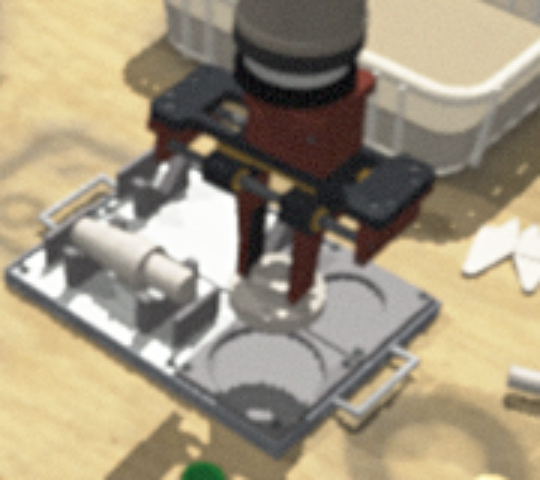

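The flange is held level over the tray, its disc centred near (277,293) in the crop.

```bash
python3 - <<'E'
from h import *
st();s=cam('scene');print(ray(s,290+277/3,170+293/3,.096));st()
E
python3 -m handwheel '1 5 4 -15 0;1 0 0 -15 0;1 0 0 0 0'
```

```text
t 10.2 pos [ 0.4524 -0.2229  0.1074] yaw 89.6 F [-0.1  1.4 -4.9] open 0.363 grip 30.0
[ 0.45366762 -0.22696941  0.096     ]
t 10.25 pos [ 0.4537 -0.2214  0.1076] yaw 89.7 F [-0.1  0.5 -4.1] open 0.363 grip 30.0
time_s: 10.62
tool_pos: [0.4588, -0.216, 0.0766]
orientation: [-0.002, 0.001, 1.0, 0.001]
force: [-0.9, 0.4, -4.3]
opening: 0.361
grip_force: 30.0
```

```bash
python3 -m handwheel '1 -3 -5 -15 0;1 0 0 -10 0;1 0 0 0 0;1 0 0 0 0'; python3 - <<'E'
from h import *
st();c=cam('scene');print(proj(c,(.456,-.2215,.019)))
cv2.imwrite('pics/t6.png',cv2.resize(c['frame'][210:330,300:460],None,fx=4,fy=4)[:,:,::-1])
E
```

```text
time_s: 11.12
tool_pos: [0.4571, -0.2224, 0.0538]
orientation: [0.0, 0.002, 1.0, -0.0]
force: [0.2, -0.2, -3.8]
opening: 0.363
grip_force: 30.0
t 11.12 pos [ 0.4571 -0.2224  0.0538] yaw 89.8 F [ 0.2 -0.2 -3.8] open 0.363 grip 30.0
[378.2 292.6]
```

View pics/t6.png

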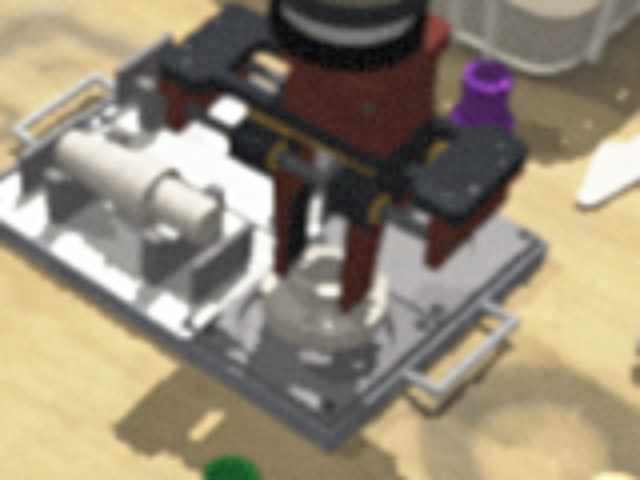

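```bash
python3 -m handwheel '1 0 0 -10 0;1 0 0 -6 0;1 0 0 -4 0;1 0 0 0 0'; python3 -m handwheel '0.5 0 0 0 0;0.5 0 0 0 0;0.5 0 0 0 0;0.5 0 0 20 0;0.5 0 0 40 0;0.5 0 0 30 0'
```

```text
time_s: 11.68
tool_pos: [0.4567, -0.2222, 0.0332]
orientation: [-0.0, 0.001, 1.0, 0.0]
force: [-0.1, -0.3, -4.3]
opening: 0.362
grip_force: 30.0
time_s: 12.42
tool_pos: [0.4573, -0.2225, 0.1253]
orientation: [0.001, 0.002, 1.0, -0.0]
force: [0.9, -0.5, 0.2]
opening: 0.504
grip_force: 0.0
```

```bash
python3 -m handwheel '0.35 -4 -46 0 0;0.35 -4 -46 0 0;0.35 -4 -46 0 0;0.35 -3 -47 -10 0;0.35 0 0 -20 0;0.35 0 0 0 0'; python3 - <<'E'
from h import *
st();c=cam('scene');print('exp bush top px',proj(c,(.442,-.4073,.04)))
cv2.imwrite('pics/t7.png',cv2.resize(c['frame'][210:400,320:540],None,fx=3,fy=3)[:,:,::-1])
E
```

```text
time_s: 13.18
tool_pos: [0.4409, -0.4068, 0.0924]
orientation: [-0.001, 0.002, 1.0, 0.001]
force: [-0.8, 1.0, 0.0]
opening: 0.651
grip_force: 0.0
t 13.18 pos [ 0.4409 -0.4068  0.0924] yaw 89.8 F [-0.8  1.   0. ] open 0.651 grip 0.0
exp bush top px [454.8 333.6]
```

View pics/t7.png

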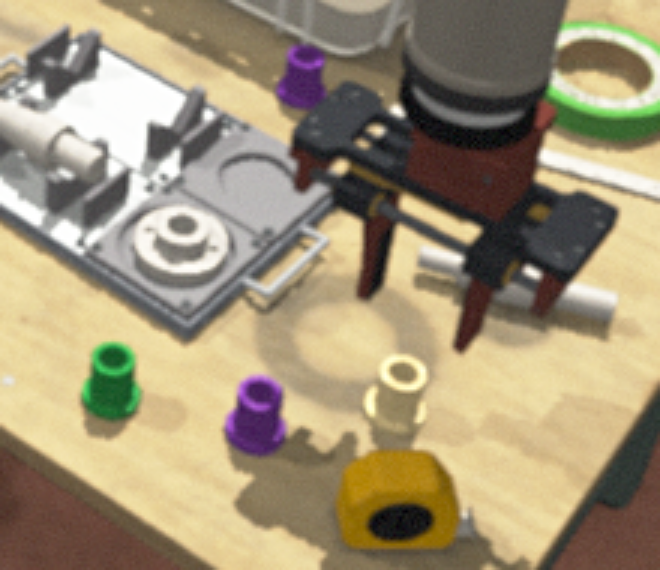

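The flange sits in its recess at (182,245). The bush top at (404,370) in the crop matches my estimate, so I descend on it.

```bash
python3 -m handwheel '0.35 1 0 -35 0;0.35 0 0 -25 0;0.35 0 0 -14 0;0.35 0 0 0 0'; python3 -m handwheel '1 0 0 0 0;1 0 0 0 0;1 0 0 0 0;1 0 0 0 0;1 0 0 0 0'; python3 -m handwheel '1 0 0 20 0;1 0 0 40 0;1 0 0 30 0;1 0 0 0 0'
```

```text
time_s: 13.72
tool_pos: [0.4431, -0.4067, 0.0196]
orientation: [-0.0, 0.001, 1.0, 0.0]
force: [0.2, 0.7, 0.6]
opening: 0.653
grip_force: 0.0
time_s: 14.35
tool_pos: [0.4434, -0.4075, 0.0204]
orientation: [0.0, 0.002, 1.0, -0.0]
force: [-0.5, 1.6, 5.5]
opening: 0.366
grip_force: 30.1
time_s: 14.85
tool_pos: [0.4443, -0.4087, 0.1128]
orientation: [0.002, 0.002, 1.0, -0.002]
force: [0.3, -0.1, -1.4]
opening: 0.361
grip_force: 29.6
```

```bash
python3 -m handwheel '1 22 36 0 0;1 22 36 0 0;1 22 36 0 0;1 22 36 0 0;1 21 37 0 0;1 0 0 0 0;1 0 0 0 0'; python3 -m handwheel '1 0 0 -25 0;1 0 0 -20 0;1 0 0 0 0;1 0 0 0 0'; python3 - <<'E'
from h import *
st();c=cam('scene')
cv2.imwrite('pics/t8.png',cv2.resize(c['frame'][190:310,340:500],None,fx=4,fy=4)[:,:,::-1])
E
```

```text
time_s: 15.72
tool_pos: [0.551, -0.2266, 0.1089]
orientation: [-0.001, 0.002, 1.0, -0.0]
force: [0.3, -0.9, -1.0]
opening: 0.36
grip_force: 29.6
time_s: 16.23
tool_pos: [0.5518, -0.2275, 0.0652]
orientation: [0.0, 0.002, 1.0, -0.0]
force: [-0.3, -0.4, -1.1]
opening: 0.364
grip_force: 29.6
t 16.23 pos [ 0.5518 -0.2275  0.0652] yaw 89.7 F [-0.3 -0.4 -1.1] open 0.364 grip 29.6
```

View pics/t8.png

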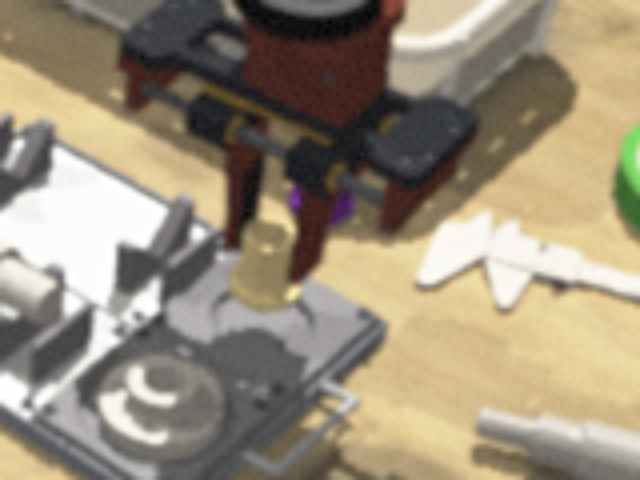

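The bush is held upright over the smaller recess, at (265,265) in the crop. Lower and release.

```bash
python3 -m handwheel '1 1 0 -15 0;1 0 0 -10 0;1 0 0 -6 0;1 0 0 0 0;1 0 0 0 0'; python3 -m handwheel '0.45 0 0 0 0;0.45 0 0 0 0;0.45 0 0 0 0;0.45 0 0 20 0;0.45 0 0 40 0;0.45 0 0 40 0'
```

```text
time_s: 16.9
tool_pos: [0.5529, -0.2263, 0.0334]
orientation: [-0.0, 0.002, 1.0, -0.0]
force: [0.3, 0.7, -1.3]
opening: 0.365
grip_force: 29.6
time_s: 17.65
tool_pos: [0.5531, -0.2264, 0.1361]
orientation: [0.0, 0.002, 1.0, -0.0]
force: [0.3, 0.7, 1.1]
opening: 0.55
grip_force: 0.0
```

```bash
python3 -m handwheel '0.3 5 -30 0 -10.3;0.2 5 -30 0 -10.3;0.2 5 -30 0 -10.2;0.2 5 -30 0 -10.2;0.2 5 -30 0 -10.2;0.2 5 -30 0 -10.2;0.2 0 -14 -20 -10.1;0.2 0 0 -20 0'; python3 - <<'E'
from h import *
st();c=cam('scene');print('exp mid px in crop',(proj(c,(.583,-.421,.015))-[380,200])*3.5)
cv2.imwrite('pics/t9.png',cv2.resize(c['frame'][200:350,380:580],None,fx=3.5,fy=3.5)[:,:,::-1])
E
```

```text
time_s: 18.65
tool_pos: [0.5829, -0.4216, 0.0943]
orientation: [0.001, 0.585, 0.811, -0.0]
force: [-0.6, -0.1, -0.6]
opening: 0.799
grip_force: 0.0
t 18.65 pos [ 0.5829 -0.4216  0.0943] yaw 18.3 F [-0.6 -0.1 -0.6] open 0.799 grip 0.0
exp mid px in crop [393.4  365.05]
```

View pics/t9.png

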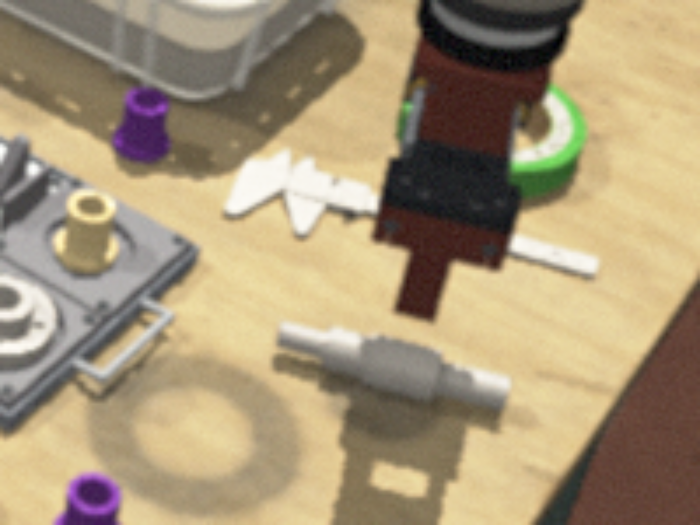

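The bush stands in its recess at (85,235) in the crop. The stepped shaft's middle is at (395,365), as predicted. Descend and grip.

```bash
python3 -m handwheel '0.2 0 0 -35 0;0.2 0 0 -30 0;0.2 0 0 -19 0;0.2 0 0 -5 0;0.2 0 0 0 0'; python3 -m handwheel '1 0 0 0 0;1 0 0 0 0;1 0 0 0 0;1 0 0 0 0;1 0 0 0 0;1 0 0 0 0'; python3 -m handwheel '1 0 0 20 0;1 0 0 40 0;1 0 0 50 0;1 0 0 10 0;1 0 0 0 0'
```

```text
time_s: 19.32
tool_pos: [0.5834, -0.4204, 0.0053]
orientation: [0.0, 0.585, 0.811, 0.0]
force: [-0.1, 0.5, 1.2]
opening: 0.8
grip_force: 0.0
time_s: 20.08
tool_pos: [0.5829, -0.4203, 0.0048]
orientation: [-0.0, 0.586, 0.811, 0.0]
force: [-0.9, 0.1, 0.3]
opening: 0.344
grip_force: 30.0
time_s: 20.7
tool_pos: [0.5831, -0.4201, 0.1252]
orientation: [0.0, 0.585, 0.811, 0.0]
force: [-0.5, -0.0, -3.7]
opening: 0.345
grip_force: 30.0
```

```bash
python3 -m handwheel '1 -3 40 0 -3;1 -4 46 0 -3.1;1 -4 46 0 -3.1;1 -4 46 0 -3;1 -4 46 0 -3;1 -3 46 0 -3;1 -3 49 0 -3;1 0 0 0 0'; python3 -m handwheel '1 0 0 -30 0;1 0 0 -15 0;1 0 0 0 0;1 0 0 0 0'; python3 - <<'E'
from h import *
st();c=cam('scene')
cv2.imwrite('pics/t10.png',cv2.resize(c['frame'][170:310,290:460],None,fx=4,fy=4)[:,:,::-1])
st()
E
```

```text
time_s: 21.7
tool_pos: [0.5567, -0.0954, 0.1223]
orientation: [-0.002, 0.722, 0.692, -0.001]
force: [-0.6, 0.9, -3.5]
opening: 0.345
grip_force: 30.0
time_s: 22.2
tool_pos: [0.5582, -0.102, 0.08]
orientation: [0.0, 0.725, 0.689, -0.0]
force: [0.4, 0.9, -2.7]
opening: 0.349
grip_force: 30.0
t 22.2 pos [ 0.5582 -0.102   0.08  ] yaw -2.9 F [ 0.4  0.9 -2.7] open 0.349 grip 30.0
t 22.25 pos [ 0.5584 -0.1019  0.0803] yaw -2.9 F [-0.9 -1.  -2.8] open 0.343 grip 30.0
```

View pics/t10.png

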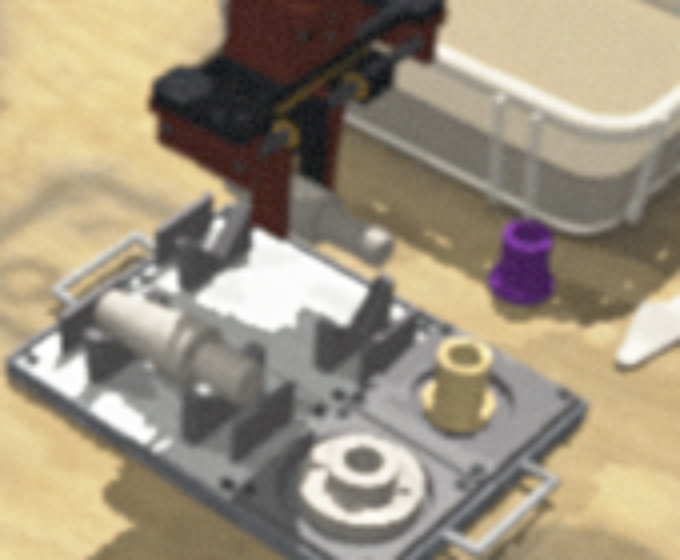

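The shaft is lined up over the long nest. The bush and flange look flat in their recesses, at (460,395) and (362,490).

```bash
python3 -m handwheel '1 0 0 -20 0;1 0 0 -15 0;1 0 0 -10 0;1 0 0 -6 0;1 0 0 -2 0;1 0 0 0 0;1 0 0 0 0'; python3 -m handwheel '0.5 0 0 0 0;0.5 0 0 0 0;0.5 0 0 0 0;0.5 0 0 0 0'; python3 -m handwheel '0.5 0 0 20 0;0.5 0 0 40 0;0.5 0 0 50 0;0.5 -10 50 20 0;0.5 -10 60 10 0;0.5 -10 60 0 0;0.5 0 60 0 0;0.5 0 0 0 0'; python3 - <<'E'
from h import *
st();c=cam('top');s=cam('scene')
a=cv2.resize(c['frame'][190:280,300:420],(480,360),interpolation=cv2.INTER_CUBIC);b=cv2.resize(s['frame'][210:325,285:445],(501,360),interpolation=cv2.INTER_CUBIC)
im=np.hstack([a,b]);cv2.imwrite('pics/t11.png',cv2.resize(im,(800,294))[:,:,::-1]);print(im.shape)
E
```

```text
time_s: 23.12
tool_pos: [0.5596, -0.1015, 0.0275]
orientation: [0.001, 0.725, 0.689, 0.001]
force: [5.0, 0.4, 2.3]
opening: 0.343
grip_force: 30.0
time_s: 23.62
tool_pos: [0.5574, -0.1013, 0.0264]
orientation: [-0.0, 0.725, 0.689, -0.0]
force: [-0.4, -0.0, 0.1]
opening: 0.498
grip_force: 0.0
time_s: 24.62
tool_pos: [0.5276, 0.1347, 0.1676]
orientation: [-0.001, 0.721, 0.692, 0.001]
force: [0.6, -0.4, -0.1]
opening: 0.499
grip_force: 0.0
t 24.62 pos [0.5276 0.1347 0.1676] yaw -2.4 F [ 0.6 -0.4 -0.1] open 0.499 grip 0.0
(360, 981, 3)
```

View pics/t11.png

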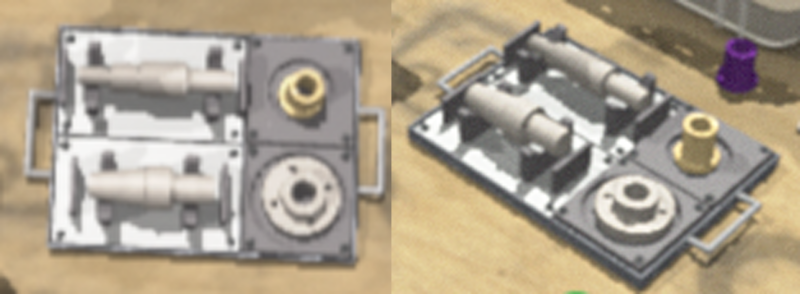

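All four parts are seated. In the top view the stepped shaft is at (158,78), the tapered shaft at (155,187), the bush at (300,93) and the flange at (302,195). I judge each within a few millimetres of its nest centre, and the arm is clear.

```bash
python3 -c "
from plant import ctrl
print(ctrl.hand_in())"
```

```text
the job is handed in; nothing more can be done
None
```

I handed the job in at about 25 s: both shafts, the bush and the flange are seated in their nests by the last pictures, and the collet chuck and collet nut were not touched; no verdict was returned.

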